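Square up a loose front panel

TASK

The front panel of this open chassis leans inward on its loose foot screws. Take the screw jar out of the chassis and stand it upright on the green bench; then take the engineer's square by its stock, stand it on the bare deck and press it firmly down and into the corner, square on to the panel, until the stock sits flat on the deck and the blade's edge lies flush along the panel, which it pushes upright. Finish while still gripping the square and pressing it there, as if the screws were about to be tightened; leave the dispenser, tip cleaner and screwdriver where they are.

Things in the scene. Friction and masses are not known exactly. Their poses are not given: they have to be found in the camera images.
- chassis: open instrument chassis, fixed to the bench, 300 mm (its x) by 170 mm (its y). Origin: centre of its plan at bench level, z up. Front panel along its +y edge, nothing along its -y edge. A steel transformer (x -141 to -85, y -57 to +37 mm, top 42 mm above the deck) and a green circuit board (x +73 to +143 mm, parts up to 25 mm above the deck) are fixed on it
- deck: the chassis' sheet-steel deck, flat and level, its top 15 mm above the bench; same origin and axes as the chassis. Its bare part between transformer and circuit board, x -80 to +70 mm, is where the square goes
- front_panel: aluminium panel, 300 mm wide, 3 mm thick, rising 88 mm above the deck. Origin: middle of its inner face at the deck's top; x along the panel, y out of the chassis, z up the face. Pivots about its x on stiff, loose foot screws (about 1 N at the top edge), starts leaning in over the deck (positive roll, 3 to 6 degrees), stays where pushed and can be pushed past upright
- corner (a point): middle of the inside corner of deck and upright panel (chassis frame: x 0, y +85 mm, z 15 mm); axes as the chassis
- square: steel engineer's square, 210 g, standing on the bench on its stock. Origin: its outer corner, under the blade's outer edge; z up. Stock: 14 mm thick (x), 18 mm high, from the origin 90 mm along -y. Blade: 3 mm thick, over y -20 to 0 mm, up to 85 mm above the underside; its outer edge and the stock's end are flush and face +y. Centre of mass about 40 mm from the +y end
- jar: closed round glass jar with a steel lid, 46 mm across, 55 mm high, about 140 g, standing on the deck in front of the panel, where the square has to go. Origin: centre of its underside
- dispenser: blue solvent dispenser with a steel top, 62 mm across, 120 mm high, standing on the bench; origin at the centre of its underside. Leave alone
- tip_cleaner: round black pot with brass wool, 68 mm across, 42 mm high, on the bench; origin at the centre of its underside. Leave alone
- screwdriver: screwdriver with a black handle, 170 mm long along its x, lying on the bench; origin at its middle. Leave alone
Not all that is in view belongs to the job. Of the things that look like the square, the middle-sized one is meant.

How it is judged (in metres and radians):
On the way, in this order (a step that is already met when the one before it is completed fails the run):
1. the jar stands upright on the bench, off the chassis, and is let go (height (world z) of jar below 0.008 m and angle between jar's own z axis and vertical below 0.1 rad and contact force between the fingers and jar below 0.3 N and linear speed of jar below 0.03 m/s), for 0.2 s.
2. the gripped square is pressed into the corner: on the deck, flush with the panel, the panel upright (contact force between square and front_panel above 3 N and contact force between square and deck above 1.5 N and contact force between the fingers and square above 3 N and z of square in the frame of chassis between 0.0125 and 0.0175 m and y of square in the frame of corner above -0.0025 m and angle between each of square, front_panel's own z axis and vertical below 0.025 rad and angle between the x axis of square and the x axis of chassis, either way round below 0.06 rad and y of square in the frame of chassis between 0 and 0.092 m), for 0.5 s.
At the end, for the whole second after the job is handed in: Square gripped and pressed: over 3 N on the panel, 1.5 N on the deck, outer corner within 2.5 mm of deck and panel foot; square and panel within 1.4 degrees of upright, square within 3.4 degrees of square on in plan; jar upright on the bench, let go (all of step 1 and all of step 2); the arm keeps its last pose, push and grip.
It fails at once if the dispenser is moved more than 25 mm (distance of dispenser from where it was at the start of the episode above 0.025 m).
It fails at once if the tip cleaner is moved more than 25 mm (distance of tip_cleaner from where it was at the start of the episode above 0.025 m).
It fails at once if the screwdriver is moved more than 25 mm (distance of screwdriver from where it was at the start of the episode above 0.025 m).
It also fails if it takes over 69 s, if anything falls off the work surface, if the arm or the gripper's body presses on something with over 40 N, if the wrist force passes 120 N, or if a joint passes its speed limit or range.

ROBOT

A 6-joint arm with a two-finger parallel gripper is mounted at the origin on the work surface. World frame = base frame: x ahead of the robot, y to its left, z up, the work surface at z = 0. Lengths are in mm, angles in rad, forces in N, time in s.
With the tool pointing down it reaches from about 275 to 750 mm from the base axis. Payload 10.2 kg.
Tool frame: the origin (TCP) lies where the fingers leave the gripper's body, on its centre line; the fingertips stand 73 mm ahead of it and the grasp point (between the pads) lies 54 mm ahead of it (robot.tip_extent is the distance from the TCP to the fingertips, in mm); z points along the fingers, y is the line along which they close (so a half turn about z gives the same grasp; the last joint's range is limited). The gripper opens to 85 mm and grips with 20 to 120 N. Pads are 22 mm wide; open, the fingers measure 114 mm over their backs; the gripper's body (76 mm by 85 mm) begins 54 mm behind the grasp point. The pads swing forward as they close: fully open they stand 13 mm farther back than shut.
Start: joints at [0.995, 0.313, 1.498, -0, 1.331, -0.223], TCP at [181.415, 492.667, 303.894] pointing down, gripper open.
Joint ranges: [-2.94, 2.94], [-0.97, 2.17], [0.19, 2.56], [-1.23, 4.37], [0.02, 3.11], [-2.88, 2.88]. Speed limits (rad/s): [2.39, 2.39, 3.01, 3.14, 3.14, 3.14].

INTERFACE

Orientations are given as a 3x3 rotation matrix whose columns are the frame's x, y, z axes.
In Python, from rig import robot gives the robot as it stands.
- The arm moves only by the tool apply_moves, never from a script. Its argument "rows" is a list that holds one entry, the list of rows, each a list of 7 numbers: the shift along the tool's x, y, z in cm, then the turn, a rotation vector about the tool's x, y, z in degrees, then the opening, from 0 (shut) to 1 (fully open). In form: [[[x, y, z, rx, ry, rz, jaw], ...]]. A call has 1 to 20 rows; each row is the pose to reach, as a shift and turn from the pose commanded when the call began, along the tool's axes at that moment; what a row does not reach only later rows make up. A row lasts 1/12 s, in which the tool goes at most 41.7 mm and 7.16 degrees, less where a joint would pass 70% of its speed; a pose out of reach is approached as far as the arm can. A call with a gripper value outside its range is refused whole. The fingers move at their own pace and stop on an object; "newtons" is the grip in N (left out, the last holds). Time passes only in rows, so rows that repeat a pose let the fingers close. It gives the time, the measured TCP pose, the force, the opening and the grip force at its end, in the units of the state.
- robot.get_state(): the state, without advancing time (a new reading comes with each control period).
- robot.read_camera(name): name is "scene" or "top" or "wrist"; returns (picture, depth): 384x512x3 uint8, red, green, blue; 384x512 float32, mm along the optical axis (not along the pixel's ray), 0 where there is no reading.
- robot.camera_model(name): a dict with "fx", "fy", "cx", "cy" (pixels), "k1" (the pictures are not rectified: a ray, as slopes to the right and down, at radius r is drawn at 1 + k1 r^2 times it, then the intrinsics apply), "extrinsics" (4x4, takes a point from world to camera coordinates); the wrist camera has in their place "tool_from_camera" (4x4, takes a point from camera to tool coordinates, whose origin is the TCP and whose axes are the flange's). Camera axes: x right, y down, z forward; pixel columns grow to the right and rows downward; lengths in mm; the calibration is good to about 2 mm. A picture is of the moment at which its call begins: read the wrist's pose just before it. camera_model takes no time and is no camera call.
- robot.job_done(): hands the job in; it is judged then, once.
The state is a dict: "time": time; "joints": joint angles; "dq": joint speeds; "joint_torque": joint torques, N m; "position": TCP position; "tool_rot": TCP orientation; "contact_force": force on the tool from outside, world axes, zero at the start; "ft_torque": the same for the moment, N m; "finger_gap": finger opening in mm; "grasp_force": force on a finger pad.
Only numpy, scipy, OpenCV 4.12 (cv2) and the standard library are available. Lean on these libraries where they do the work, as an engineer would, in place of code of your own. Each camera call takes 0.05 s, during which the arm holds its last target. There are 200 camera calls.

## Working session

There is one attempt and no reset: what is moved stays moved. The work goes in short steps, Python scripts to look and compute and a tool call to move; the robot and the scene stay as the last step left them, time stands still between calls to the robot, and variables do not carry over. Pictures are saved under pics/ and viewed, at most 10 in all, crops included, and the job is handed in when it is done.

Besides the shell and the picture viewer there is one more tool, called in YAML: its name, and indented under it one key for each argument. apply_moves: Moves the arm, as the interface text tells. Its arguments: {"type":"object","properties":{"rows":{"type":"array","items":{"type":"array","items":{"type":"array","items":{"type":"number"}}}},"newtons":{"type":"number"}},"required":["rows"]}

```bash
ls; mkdir -p pics; cat > h.py <<'E'
import numpy as np, cv2
from rig import robot
def ray(m,u,v):
    x=(np.asarray(u,float)-m['cx'])/m['fx'];y=(np.asarray(v,float)-m['cy'])/m['fy']
    a,b=x.copy(),y.copy()
    for _ in range(20):
        s=1+m['k1']*(a*a+b*b);a=x/s;b=y/s
    return a,b
def world(name,u,v,depth,st=None):
    m=robot.camera_model(name);a,b=ray(m,u,v);d=np.asarray(depth,float)
    p=np.stack([a*d,b*d,d,np.ones_like(d)],-1)
    if 'extrinsics' in m: T=np.linalg.inv(np.array(m['extrinsics']))
    else:
        B=np.eye(4);B[:3,:3]=st['tool_rot'];B[:3,3]=st['position'];T=B@np.array(m['tool_from_camera'])
    return (p@T.T)[...,:3]
def cloud(name,dep,st=None):
    v,u=np.mgrid[:384,:512];return world(name,u,v,dep,st)
def onplane(name,u,v,z,st=None):
    o=world(name,u,v,np.zeros(np.shape(u)),st);p=world(name,u,v,np.ones(np.shape(u)),st)
    return o+(p-o)*((z-o[...,2])/(p-o)[...,2])[...,None]
E
python3 - <<'E'
from h import *
for n in ['scene','top']:
    p,d=robot.read_camera(n); cv2.imwrite(f'pics/{n}0.png',p[:,:,::-1]); np.savez(f'{n}0.npz',p=p,d=d)
    m=robot.camera_model(n);print(n,m, (d>0).mean())
print(robot.get_state())
E
```

```text
pics
scene {'fx': 420.7338942685779, 'fy': 420.7338942685779, 'cx': 250.84880887315686, 'cy': 191.5080341719395, 'k1': -0.07719175055495711, 'extrinsics': array([[ 8.60044356e-01,  5.10161207e-01,  7.69733849e-03,
        -4.58771551e+02],
       [ 3.63713854e-01, -6.02439492e-01, -7.10477931e-01,
        -1.19530785e+02],
       [-3.57821098e-01,  6.13842163e-01, -7.03677384e-01,
         1.27522165e+03],
       [ 0.00000000e+00,  0.00000000e+00,  0.00000000e+00,
         1.00000000e+00]])} 0.9958852132161459
top {'fx': 465.04606406590995, 'fy': 465.04606406590995, 'cx': 253.94835716736813, 'cy': 188.7499477287663, 'k1': -0.12559821888267017, 'extrinsics': array([[ 1.62531318e-02, -9.99787937e-01,  1.26458053e-02,
         3.61996158e+01],
       [-9.97146934e-01, -1.71400308e-02, -7.35133476e-02,
         5.25188327e+02],
       [ 7.37145077e-02, -1.14149038e-02, -9.97214055e-01,
         1.33757574e+03],
       [ 0.00000000e+00,  0.00000000e+00,  0.00000000e+00,
         1.00000000e+00]])} 0.9961649576822916
{'time': 0.1, 'joints': array([ 9.94576779e-01,  3.13394492e-01,  1.49834168e+00,  2.49613070e-05,
        1.33104143e+00, -2.23412150e-01]), 'dq': array([ 4.14528563e-04, -2.46616211e-03, -1.76770380e-03, -1.25523183e-03,
        1.69316292e-03, -4.20028682e-05]), 'joint_torque': array([ 1.92668282e-03, -4.12898540e+01, -2.60137761e+01, -2.47575827e-04,
        3.10286596e-03, -1.57369891e-05]), 'position': array([181.33565914, 492.53131363, 303.39935153]), 'tool_rot': array([[-9.38404213e-01,  3.45538838e-01, -6.65958163e-04],
       [ 3.45539362e-01,  9.38403745e-01, -9.80398049e-04],
       [ 2.86172032e-04, -1.15012442e-03, -9.99999298e-01]]), 'contact_force': array([-0.23709296, -0.8234441 ,  0.25601091]), 'ft_torque': array([-0.02193932, -0.02217082, -0.05619832]), 'grasp_force': 0.0, 'finger_gap': 85.21923797064947}
```

View pics/top0.png

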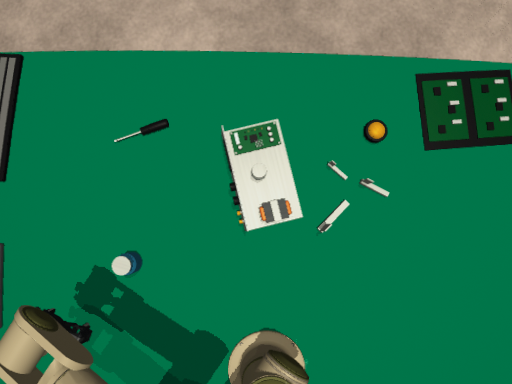

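View pics/scene0.png

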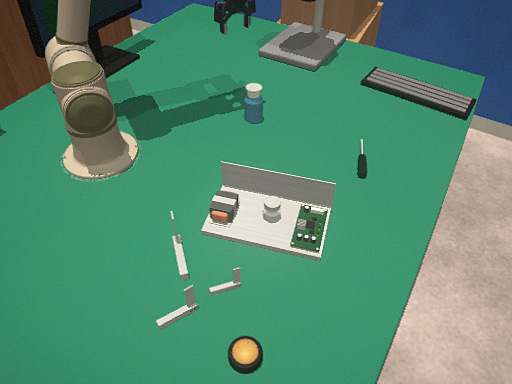

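The top view shows three square-like things: small (338,170), middle (375,187) and large (334,216). In the scene view they are at (225,286), (178,314) and (180,255). The jar is at top (259,171), the chassis panel runs along its left edge, and the circuit board is at its +x end. I choose the middle one at (375,187); next I measure them and check in a crop.

```bash
python3 - <<'E'
from h import *
t=np.load('top0.npz');p,d=t['p'],t['d'];P=cloud('top',d)
hsv=cv2.cvtColor(p,cv2.COLOR_RGB2HSV)
w=((hsv[...,1]<70)&(hsv[...,2]>90)).astype(np.uint8)
n,l,s,c=cv2.connectedComponentsWithStats(w)
for i in range(1,n):
    if s[i,4]>40 and 200<c[i][0]<420 and 90<c[i][1]<260:
        m=l==i; q=P[m]; v,u=np.nonzero(m)
        zb=np.percentile(q[:,2],[5,50,95]); g=onplane('top',u,v,18.)
        r=cv2.minAreaRect(g[:,:2].astype(np.float32)); print(s[i],c[i].round(),zb.round(1),r, q.max(0).round(),q.min(0).round())
        if s[i,4]<1000: print(q[q[:,2]>30][:,:].mean(0).round(1),(q[:,2]>30).sum(), q[(q[:,2]<25)].mean(0).round(1))
# jar
m=(P[...,2]>60)&(np.hypot(np.mgrid[:384,:512][1]-259,np.mgrid[:384,:512][0]-171)<14)
q=P[m];print('jar',q.mean(0),m.sum(),np.percentile(q[:,2],[10,50,90]), cv2.minEnclosingCircle(q[:,:2].astype(np.float32)))
# dispenser, cleaner, driver
for n_,u,v in [('disp',123,265),('clean',375,131),('drv',150,128)]: print(n_,P[v,u].round())
print('bench z',P[120:130,180:200,2].mean(), P[230:250,330:350,2].mean(),'deck',P[185:195,280:285,2].mean())
a=cv2.resize(p[140:245,300:410],None,fx=5,fy=5,interpolation=cv2.INTER_CUBIC);cv2.imwrite('pics/c1.png',a[:,:,::-1])
s0=np.load('scene0.npz');S=cloud('scene',s0['d'])
for n_,a in [('mid',(150,210,280,335)),('small',(205,250,262,300)),('large',(165,195,205,285))]:
    u0,u1,v0,v1=a; q=S[v0:v1,u0:u1].reshape(-1,3);q=q[q[:,2]>8]
    k=q[q[:,2]>35]; print(n_,q[:,2].max().round(),len(q),k.mean(0).round(1),q[q[:,2]<22].mean(0).round(1))
E
```

```text
[ 221  119   82  112 4521] [263. 180.] [ 9.8 15.4 70.7] ((577.373779296875, 25.496994018554688), (319.114013671875, 173.62261962890625), 14.533864974975586) [ 735.  146. 1372.] [404. -99.  -6.]
[234 132   8  17  67] [237. 140.] [21.8 33.9 39.1] ((666.4414672851562, 96.78008270263672), (49.99986267089844, 13.047660827636719), 19.308507919311523) [689. 106.  42.] [641.  85.  18.]
[664.1  96.8  35. ] 49 [666.5  93.   22.1]
[328 161  20  19 100] [338. 170.] [ 3.9 13.6 60.4] ((585.65185546875, -201.4637451171875), (69.00724792480469, 18.938915252685547), 49.13187789916992) [ 605. -172.   68.] [ 559. -230.   -1.]
[ 600.9 -180.6   59.4] 7 [ 581.7 -202.6   12.5]
[361 178  28  19 158] [375. 188.] [ 7.5 17.6 78.9] ((538.2186889648438, -313.255126953125), (89.36033630371094, 24.18757438659668), 63.27246856689453) [ 556.   60. 1372.] [ 425. -353.   -2.]
[ 543.1 -259.2  157.5] 16 [ 532.  -316.3   16.3]
[318 200  31  31 249] [334. 215.] [ 16.5  22.9 107.3] ((447.5581970214844, -189.20159912109375), (23.65705680847168, 116.94982147216797), 47.07435989379883) [ 496.   60. 1372.] [ 407. -231.   -2.]
[ 416.  -142.9  164.1] 19 [ 456.1 -193.3   20.9]
jar [573.93506527  34.06633906  69.2521828 ] 170 [65.81986739 69.08752449 72.65334167] ((574.258056640625, 34.12311553955078), 20.633323669433594)
disp [305. 395. 122.]
clean [ 699. -307.   42.]
drv [699. 355.  24.]
bench z -0.15701180073213322 6.45139060210468 deck 14.890087733100804
mid 816.0 518 [ 591.2 -320.5  143.5] [ 539.3 -318.4   15.3]
small 816.0 257 [ 639.9 -237.7  144.1] [ 588.3 -205.3   12.1]
large 816.0 402 [ 487.1 -225.1  177.7] [ 460.2 -198.6   19.7]
```

View pics/c1.png

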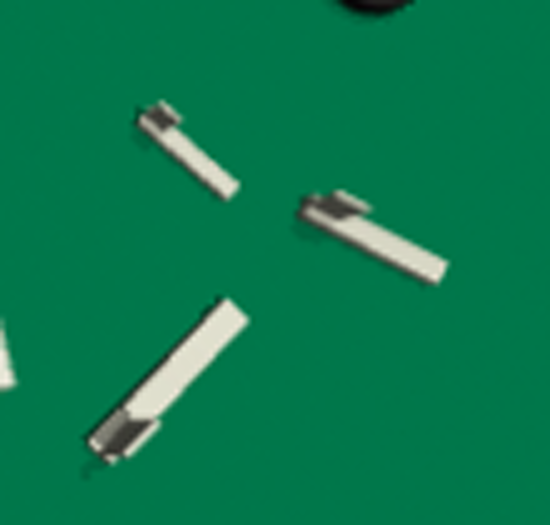

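The crop shows three lengths. The middle square runs from (305,207) at its blade end to (440,272), and the other two are clearly smaller and larger. I'll fit the chassis and head for the jar.

```bash
cat >> h.py <<'E'
from scipy.spatial.transform import Rotation as Ro
def down(yaw):  # tool y at yaw (rad), z down
    y=np.array([np.cos(yaw),np.sin(yaw),0]);z=np.array([0,0,-1.]);return np.stack([np.cross(y,z),y,z],1)
def goto(pos,R):
    s=robot.get_state();A=s['tool_rot']
    print('move cm',(A.T@(np.array(pos)-s['position'])/10).round(3),'deg',Ro.from_matrix(A.T@R).as_rotvec(degrees=True).round(2),'t',s['time'])
E
python3 - <<'E'
from h import *
t=np.load('top0.npz');p,d=t['p'],t['d']
hsv=cv2.cvtColor(p,cv2.COLOR_RGB2HSV)
w=((hsv[...,1]<90)&(hsv[...,2]>90)).astype(np.uint8)
U=[];V=[]
for v in range(130,212):
    x=np.nonzero(w[v,255:310])[0]; U.append(255+x.max()+.5);V.append(v)
g=onplane('top',np.array(U),np.array(V),15.)
vx,vy,x0,y0=cv2.fitLine(g[:,:2].astype(np.float32),cv2.DIST_HUBER,0,.01,.01).ravel();print('deck -y edge yaw',np.degrees(np.arctan2(vy,vx)),x0,y0)
P=cloud('scene',np.load('scene0.npz')['d'])
# deck -x edge / panel in scene cloud
q=P.reshape(-1,3);q=q[(q[:,2]>11)&(q[:,2]<18)&(abs(q[:,0]-577)<180)&(abs(q[:,1]-25)<130)]
print(cv2.minAreaRect(q[:,:2].astype(np.float32)))
q=P.reshape(-1,3);q=q[(q[:,2]>35)&(q[:,2]<100)&(abs(q[:,0]-577)<200)&(q[:,1]>60)&(q[:,1]<160)]
A=np.c_[q[:,0],q[:,2],np.ones(len(q))];k=np.linalg.lstsq(A,q[:,1],rcond=None)[0];r=q[:,1]-A@k
i=abs(r)<6;k=np.linalg.lstsq(A[i],q[i,1],rcond=None)[0];print('panel y=',k,'yaw',np.degrees(np.arctan(k[0])),len(q),i.sum())
j=P.reshape(-1,3);j=j[(np.hypot(j[:,0]-574,j[:,1]-34)<40)&(j[:,2]>62)&(j[:,2]<80)];print('jar scene',j.mean(0),j.min(0),j.max(0))
goto([560,20,260],down(np.radians(14)))
E
```

```text
deck -y edge yaw 14.907812 579.2886 -63.882534
((570.9893798828125, 18.50232696533203), (301.1665344238281, 176.0879364013672), 14.853011131286621)
panel y= [  0.26426291  -0.06640852 -43.48760455] yaw 14.802759053844662 1935 1924
jar scene [576.78501072  26.24320784  67.87378106] [556.40120294   7.09795947  62.17793672] [596.8069267   48.80990109  71.38379923]
move cm [-51.863 -31.253   4.361] deg [-7.000e-02  2.000e-02  5.579e+01] t 0.1
```

apply_moves:
  rows:
    - [[-51.9,-31.3,4.4,0,0,56.7,1],[-51.9,-31.3,4.4,0,0,56.7,1],[-51.9,-31.3,4.4,0,0,56.7,1],[-51.9,-31.3,4.4,0,0,56.7,1],[-51.9,-31.3,4.4,0,0,56.7,1],[-51.9,-31.3,4.4,0,0,56.7,1],[-51.9,-31.3,4.4,0,0,56.7,1],[-51.9,-31.3,4.4,0,0,56.7,1],[-51.9,-31.3,4.4,0,0,56.7,1],[-51.9,-31.3,4.4,0,0,56.7,1],[-51.9,-31.3,4.4,0,0,56.7,1],[-51.9,-31.3,4.4,0,0,56.7,1],[-51.9,-31.3,4.4,0,0,56.7,1],[-51.9,-31.3,4.4,0,0,56.7,1],[-51.9,-31.3,4.4,0,0,56.7,1],[-51.9,-31.3,4.4,0,0,56.7,1],[-51.9,-31.3,4.4,0,0,56.7,1],[-51.9,-31.3,4.4,0,0,56.7,1],[-51.9,-31.3,4.4,0,0,56.7,1],[-51.9,-31.3,4.4,0,0,56.7,1]]

```text
time: 1.77
position: [559.9, 20.6, 260.2]
tool_rot: [[-0.228, 0.974, 0.0], [0.974, 0.228, 0.0], [-0.0, 0.0, -1.0]]
contact_force: [-0.3, -0.2, 0.5]
finger_gap: 85.4
grasp_force: 0.0
```

```bash
python3 - <<'E'
from h import *
s=robot.get_state();p,d=robot.read_camera('wrist');cv2.imwrite('pics/w1.png',p[:,:,::-1]);np.savez('w1.npz',p=p,d=d,pos=s['position'],R=s['tool_rot'])
print(s['position'],s['tool_rot'],s['time'],robot.camera_model('wrist')['tool_from_camera'])
W=cloud('wrist',d,s)
m=(W[...,2]>64)&(W[...,2]<78)&(np.hypot(W[...,0]-575,W[...,1]-31)<45)&(d>0);q=W[m];print('jar',m.sum(),q.mean(0),cv2.minEnclosingCircle(q[:,:2].astype(np.float32)),cv2.minAreaRect(q[:,:2].astype(np.float32)))
E
```

```text
[559.85618104  20.60922573 260.20595264] [[-2.27747726e-01  9.73720146e-01  2.23673969e-04]
 [ 9.73720171e-01  2.27747729e-01  1.15127274e-05]
 [-3.97310639e-05  2.20417853e-04 -9.99999975e-01]] 1.7667 [[-9.24600616e-04 -9.51898007e-01 -3.06413656e-01  7.76378036e+01]
 [ 9.99999242e-01 -6.30899613e-04 -1.05755023e-03 -2.92794500e-01]
 [ 8.13363696e-04 -3.06414401e-01  9.51897869e-01 -7.04433400e+01]
 [ 0.00000000e+00  0.00000000e+00  0.00000000e+00  1.00000000e+00]]
jar 2145 [573.55718847  32.25480346  70.31654476] ((573.9244995117188, 31.356481552124023), 20.875104904174805) ((573.9953002929688, 31.219783782958984), (40.899478912353516, 41.244327545166016), 25.321508407592773)
```

View pics/w1.png

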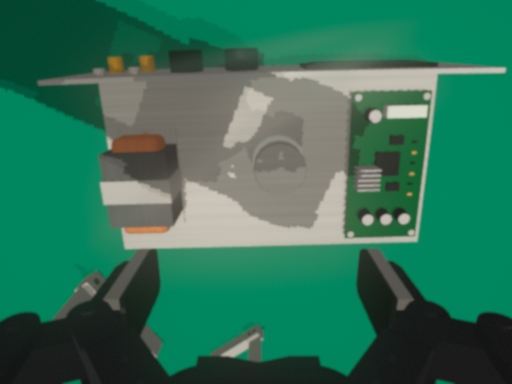

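The wrist view shows the jar lid at (279,166), the panel along row 70, the transformer at left and the board at right. The fingers are clear of both.

```bash
python3 - <<'E'
from h import *
goto([574,31.3,100],down(np.radians(14.86)))
E
```

```text
move cm [ 0.734  1.611 16.023] deg [ 0.02  0.   -1.7 ] t 1.8167
```

apply_moves:
  rows:
    - [[0.73,1.61,5,0,0,-1.7,1],[0.73,1.61,5,0,0,-1.7,1],[0.73,1.61,8,0,0,-1.7,1],[0.73,1.61,10,0,0,-1.7,1],[0.73,1.61,12,0,0,-1.7,1],[0.73,1.61,14,0,0,-1.7,1],[0.73,1.61,16,0,0,-1.7,1],[0.73,1.61,16,0,0,-1.7,1],[0.73,1.61,16,0,0,-1.7,1],[0.73,1.61,16,0,0,-1.7,0.3],[0.73,1.61,16,0,0,-1.7,0.3],[0.73,1.61,16,0,0,-1.7,0.3],[0.73,1.61,16,0,0,-1.7,0.3],[0.73,1.61,16,0,0,-1.7,0.3],[0.73,1.61,16,0,0,-1.7,0.3],[0.73,1.61,16,0,0,-1.7,0.3],[0.73,1.61,16,0,0,-1.7,0.3],[0.73,1.61,16,0,0,-1.7,0.3],[0.73,1.61,16,0,0,-1.7,0.3]]
  newtons: 25

```text
time: 3.4
position: [574.8, 30.4, 101.3]
tool_rot: [[-0.255, 0.967, 0.002], [0.967, 0.255, -0.0], [-0.001, 0.002, -1.0]]
contact_force: [-0.7, -0.4, 5.5]
finger_gap: 44.9
grasp_force: 24.7
```

```bash
python3 - <<'E'
from h import *
goto([574,31.3,220],down(np.radians(14.86)));goto([440,230,220],down(np.radians(14.86)))
goto([440,230,86.5],down(np.radians(14.86)))
E
```

```text
move cm [  0.1    -0.034 -11.874] deg [ 0.11  0.04 -0.07] t 3.4
move cm [ 22.732  -7.919 -11.905] deg [ 0.11  0.04 -0.07] t 3.4
move cm [22.741 -7.944  1.445] deg [ 0.11  0.04 -0.07] t 3.4
```

apply_moves:
  rows:
    - [[0,0,-3,0,0,0,0.3],[0,0,-6,0,0,0,0.3],[0,0,-9,0,0,0,0.3],[0,0,-12,0,0,0,0.3],[0,0,-12.5,0,0,0,0.3],[2,-1,-12.5,0,0,0,0.3],[5,-2,-12.5,0,0,0,0.3],[8,-3,-12.5,0,0,0,0.3],[11,-4,-12.5,0,0,0,0.3],[14,-5,-12.5,0,0,0,0.3],[17,-6,-12.5,0,0,0,0.3],[20,-7,-12.5,0,0,0,0.3],[22,-7.9,-12.5,0,0,0,0.3],[22.7,-7.9,-12.5,0,0,0,0.3],[22.7,-7.9,-9,0,0,0,0.3],[22.7,-7.9,-5,0,0,0,0.3],[22.7,-7.9,-2,0,0,0,0.3],[22.7,-7.9,0,0,0,0,0.3],[22.7,-7.9,0.5,0,0,0,0.3],[22.7,-7.9,0.5,0,0,0,0.3]]

```text
time: 5.07
position: [439.9, 229.3, 93.9]
tool_rot: [[-0.255, 0.967, -0.003], [0.967, 0.255, -0.001], [-0.0, -0.003, -1.0]]
contact_force: [-0.2, 0.4, -1.2]
finger_gap: 44.6
grasp_force: 26.7
```

```bash
python3 - <<'E'
from h import *
s=robot.get_state();goto([440,230,87],down(np.radians(14.86)))
p,d=robot.read_camera('scene');cv2.imwrite('pics/s2.png',p[60:330,120:400,::-1])
E
```

```text
move cm [0.069 0.035 0.688] deg [-0.15  0.   -0.1 ] t 5.0667
```

View pics/s2.png

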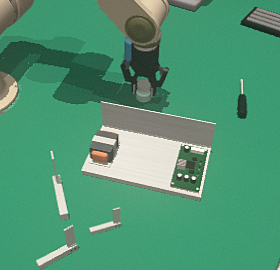

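The crop shows the jar held upright just above the bench at (143,90), beyond the panel.

apply_moves:
  rows:
    - [[0,0,0.3,0,0,0,0.3],[0,0,0.6,0,0,0,0.3],[0,0,0.75,0,0,0,0.3],[0,0,0.75,0,0,0,0.3],[0,0,0.75,0,0,0,0.3]]

```text
time: 5.53
position: [440.1, 229.7, 87.7]
tool_rot: [[-0.255, 0.967, 0.001], [0.967, 0.255, 0.0], [-0.0, 0.001, -1.0]]
contact_force: [-0.1, 0.7, -1.3]
finger_gap: 44.2
grasp_force: 26.7
```

apply_moves:
  rows:
    - [[0,0,0.1,0,0,0,0.3],[0,0,0.15,0,0,0,0.3],[0,0,0.15,0,0,0,0.3],[0,0,0.15,0,0,0,0.3]]

```text
time: 5.87
position: [440.2, 229.8, 86.3]
tool_rot: [[-0.255, 0.967, 0.001], [0.967, 0.255, 0.0], [-0.0, 0.001, -1.0]]
contact_force: [-2.6, 0.1, 4.8]
finger_gap: 44.4
grasp_force: 27.2
```

apply_moves:
  rows:
    - [[0,0,0,0,0,0,0.7],[0,0,0,0,0,0,1],[0,0,0,0,0,0,1],[0,0,0,0,0,0,1],[0,0,0,0,0,0,1],[0,0,0,0,0,0,1],[0,0,0,0,0,0,1],[0,0,-3,0,0,0,1],[0,0,-7,0,0,0,1],[0,0,-11,0,0,0,1],[0,0,-15,0,0,0,1],[0,0,-17,0,0,0,1],[0,0,-17,0,0,0,1]]

```text
time: 6.95
position: [441.2, 230.1, 260.6]
tool_rot: [[-0.255, 0.967, 0.009], [0.967, 0.255, 0.002], [-0.0, 0.009, -1.0]]
contact_force: [-0.3, 0.7, 0.5]
finger_gap: 85.8
grasp_force: 0.0
```

```bash
python3 - <<'E'
from h import *
goto([535,-315,260],down(np.radians(-25)))
P=cloud('top',robot.read_camera('top')[1]);m=(np.hypot(P[...,0]-440,P[...,1]-230)<50)&(P[...,2]>40)&(P[...,2]<70);print('jar',P[m].mean(0),m.sum())
E
```

```text
move cm [-5.5096e+01 -4.8500e+00  2.4000e-02] deg [ 0.49 -0.17 39.79] t 6.95
jar [nan nan nan] 0<stdin>:3: RuntimeWarning: Mean of empty slice.
  ret = um.true_divide(
```

apply_moves:
  rows:
    - [[-55.1,-4.9,0,0,0,39.8,1],[-55.1,-4.9,0,0,0,39.8,1],[-55.1,-4.9,0,0,0,39.8,1],[-55.1,-4.9,0,0,0,39.8,1],[-55.1,-4.9,0,0,0,39.8,1],[-55.1,-4.9,0,0,0,39.8,1],[-55.1,-4.9,0,0,0,39.8,1],[-55.1,-4.9,0,0,0,39.8,1],[-55.1,-4.9,0,0,0,39.8,1],[-55.1,-4.9,0,0,0,39.8,1],[-55.1,-4.9,0,0,0,39.8,1],[-55.1,-4.9,0,0,0,39.8,1],[-55.1,-4.9,0,0,0,39.8,1],[-55.1,-4.9,0,0,0,39.8,1],[-55.1,-4.9,0,0,0,39.8,1],[-55.1,-4.9,0,0,0,39.8,1],[-55.1,-4.9,0,0,0,39.8,1],[-55.1,-4.9,0,0,0,39.8,1],[-55.1,-4.9,0,0,0,39.8,1]]

```text
time: 8.58
position: [533.4, -314.4, 256.0]
tool_rot: [[0.422, 0.907, -0.0], [0.907, -0.422, 0.0], [0.0, -0.0, -1.0]]
contact_force: [0.4, 0.2, 0.5]
finger_gap: 85.0
grasp_force: 0.0
```

```bash
python3 - <<'E'
from h import *
P=cloud('top',robot.read_camera('top')[1]);m=(np.hypot(P[...,0]-440,P[...,1]-230)<50)&(P[...,2]>30)&(P[...,2]<70);print('jar',P[m].mean(0),m.sum(),np.percentile(P[m][:,2],[10,50,90]))
s=robot.get_state();p,d=robot.read_camera('wrist');cv2.imwrite('pics/w2.png',p[:,:,::-1]);np.savez('w2.npz',p=p,d=d,pos=s['position'],R=s['tool_rot'])
W=cloud('wrist',d,s);t=W-[535,-315,0]
near=(np.hypot(t[...,0],t[...,1])<75)&(d>0)
m=near&(W[...,2]>14)&(W[...,2]<22);q=W[m];r=cv2.minAreaRect(q[:,:2].astype(np.float32));print('stock',m.sum(),r,q.mean(0));print(cv2.boxPoints(r))
m=near&(W[...,2]>75)&(W[...,2]<95);q=W[m];print('blade top',m.sum(),q.mean(0),cv2.minAreaRect(q[:,:2].astype(np.float32)))
E
```

```text
jar [438.64575243 230.0885267   53.66075708] 182 [50.12568312 54.45934062 58.39315094]
stock 1280 ((535.955810546875, -313.15411376953125), (89.85536193847656, 13.984241485595703), 63.80720138549805) [ 535.26227157 -314.30758558   18.4765331 ]
[[ 509.85092 -350.38208]
 [ 522.3992  -356.55463]
 [ 562.06067 -275.92615]
 [ 549.51245 -269.7536 ]]
blade top 128 [ 551.35618957 -281.94721757   85.11922682] ((551.165283203125, -281.826904296875), (20.087051391601562, 2.8533120155334473), 65.03047943115234)
```

View pics/w2.png

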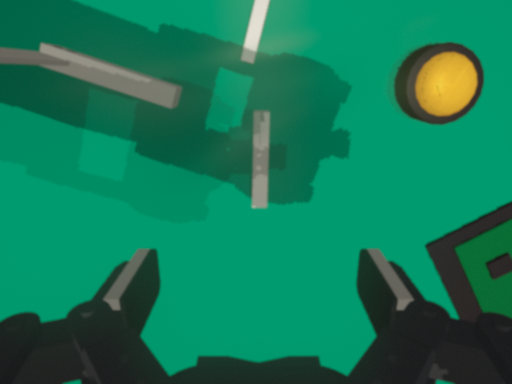

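The wrist view shows the middle square's stock at (261,160), blade end up, clear of its neighbours. The top camera shows the jar upright on the bench with its top at 54.5 mm.

```bash
python3 - <<'E'
from h import *
goto([525.8,-333.8,78],down(np.radians(-26)))
E
```

```text
move cm [-2.041  0.109 17.815] deg [0.01 0.   1.04] t 8.6833
```

apply_moves:
  rows:
    - [[-2.04,0.11,3,0,0,1,0.7],[-2.04,0.11,7,0,0,1,0.6],[-2.04,0.11,10,0,0,1,0.6],[-2.04,0.11,13,0,0,1,0.6],[-2.04,0.11,15,0,0,1,0.6],[-2.04,0.11,17,0,0,1,0.6],[-2.04,0.11,17.8,0,0,1,0.6],[-2.04,0.11,17.8,0,0,1,0.6],[-2.04,0.11,17.8,0,0,1,0.6],[-2.04,0.11,17.8,0,0,1,0.6],[-2.04,0.11,17.8,0,0,1,0.6]]
  newtons: 30

```text
time: 9.6
position: [526.1, -334.8, 79.4]
tool_rot: [[0.438, 0.899, 0.002], [0.899, -0.438, -0.002], [-0.001, 0.002, -1.0]]
contact_force: [-0.3, -0.4, 0.4]
finger_gap: 51.3
grasp_force: 0.0
```

```bash
python3 - <<'E'
from h import *
s=robot.get_state();goto([525.8,-333.8,78],down(np.radians(-26)));print(s['contact_force'],s['position'],s['finger_gap'])
p,d=robot.read_camera('scene');cv2.imwrite('pics/s3.png',cv2.resize(p[220:384,90:290,::-1],None,fx=3,fy=3))
E
```

```text
move cm [ 0.081 -0.074  0.138] deg [ 0.13  0.04 -0.01] t 9.6
[-0.29427758 -0.36717921  0.41749402] [ 526.10570206 -334.84955714   79.38425107] 51.250212872531755
```

View pics/s3.png

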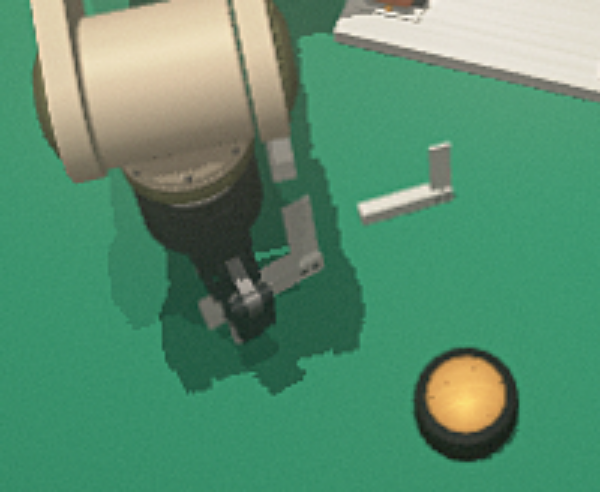

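The crop shows the fingers straddling the rear half of the middle square's stock at (250,300), with the blade free at (300,225). I close on it.

apply_moves:
  rows:
    - [[0,0,0.05,0,0,0,0.1],[0,0,0.05,0,0,0,0],[0,0,0.05,0,0,0,0],[0,0,0.05,0,0,0,0],[0,0,0.05,0,0,0,0],[0,0,0.05,0,0,0,0],[0,0,0.05,0,0,0,0],[0,0,0.05,0,0,0,0],[0,0,0.05,0,0,0,0]]
  newtons: 30

```text
time: 10.4
position: [525.8, -334.6, 77.7]
tool_rot: [[0.439, 0.899, 0.0], [0.899, -0.439, -0.0], [-0.0, 0.001, -1.0]]
contact_force: [-0.4, 0.7, 4.8]
finger_gap: 13.4
grasp_force: 31.1
```

apply_moves:
  rows:
    - [[0,0,0,0,0,0,0],[0,0,0,0,0,0,0],[0,0,0,0,0,0,0],[0,0,0,0,0,0,0]]
  newtons: 90

```text
time: 10.73
position: [525.8, -334.7, 77.9]
tool_rot: [[0.439, 0.899, 0.001], [0.899, -0.439, -0.001], [-0.0, 0.001, -1.0]]
contact_force: [0.4, 0.1, 6.6]
finger_gap: 11.1
grasp_force: 90.3
```

```bash
python3 - <<'E'
from h import *
R=down(np.radians(14.86))
goto([573,12,210],R)
E
```

```text
move cm [ 33.222 -10.955 -13.227] deg [ 5.000e-02  4.000e-02 -4.087e+01] t 10.7333
```

apply_moves:
  rows:
    - [[0,0,-1,0,0,0,0],[0,0,-4,0,0,0,0],[0,0,-8,0,0,0,0],[0,0,-12,0,0,0,0],[0,0,-13.2,0,0,0,0],[3,-1,-13.2,0,0,-5,0],[6,-2,-13.2,0,0,-10,0],[9,-3,-13.2,0,0,-14,0],[12,-4,-13.2,0,0,-18,0],[15,-5,-13.2,0,0,-22,0],[18,-6,-13.2,0,0,-26,0],[21,-7,-13.2,0,0,-30,0],[24,-8,-13.2,0,0,-34,0],[27,-9,-13.2,0,0,-37,0],[30,-10,-13.2,0,0,-40,0],[32,-11,-13.2,0,0,-40.9,0],[33.2,-11,-13.2,0,0,-40.9,0],[33.2,-11,-13.2,0,0,-40.9,0],[33.2,-11,-13.2,0,0,-40.9,0],[33.2,-11,-13.2,0,0,-40.9,0]]

```text
time: 12.4
position: [572.3, 11.0, 209.1]
tool_rot: [[-0.256, 0.967, -0.001], [0.967, 0.256, -0.0], [-0.0, -0.001, -1.0]]
contact_force: [-0.7, -0.5, -2.2]
finger_gap: 11.4
grasp_force: 89.2
```

```bash
python3 - <<'E'
from h import *
s=robot.get_state();p,d=robot.read_camera('wrist');cv2.imwrite('pics/w3.png',p[:,:,::-1]);np.savez('w3.npz',p=p,d=d,pos=s['position'],R=s['tool_rot'])
W=cloud('wrist',d,s);L=(W-s['position'])@s['tool_rot']  # tool frame
B=(L[...,2]>-30)&(L[...,2]<85)&(abs(L[...,1])<8)&(L[...,0]>30)&(d>0);q=L[B];print('blade',B.sum(),q.min(0),q.max(0),q.mean(0))
m=(q[:,2]<30);k=np.polyfit(q[:,2],q[:,1],1);print('blade y vs z',k)
# panel: world pts
e=np.array([.9665,.2565,0]);f=np.array([-.2565,.9665,0]);C=(W-[571,20,0]);cx=C@e;cy=C@f;cz=W[...,2]
m=(abs(cx)<130)&(cy>60)&(cy<100)&(cz>80)&(cz<110)&(d>0);top=m
print('panel top',m.sum(),np.polyfit(cx[m],cy[m],1),np.median(cz[m]))
m=(abs(cx)<65)&(cy<70)&(cy>-90)&(abs(cz-15)<5)&(d>0);print('deck',np.median(cz[m]),cy[m].min())
goto([573,12,94.5],down(np.radians(14.86)));print(s['contact_force'],s['position'])
E
```

```text
blade 4099 [30.02717028 -7.62700744 -9.43640998] [69.17907027  6.50633598 76.08376938] [55.94049546 -0.53607223 31.04035804]
blade y vs z [-0.00489472 -0.3841384 ]
panel top 4745 [-1.61876588e-03  8.33679349e+01] 102.97449769567501
deck 15.50579941081088 -84.73725429336483
move cm [ 0.091  0.098 11.471] deg [-0.03  0.   -0.07] t 12.45
[-0.73301721 -0.51767663 -2.16477074] [572.34983953  11.03610761 209.14030462]
```

View pics/w3.png

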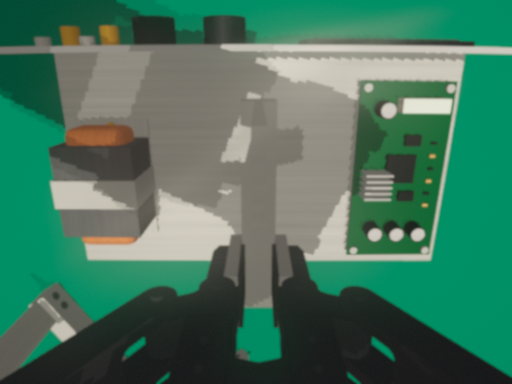

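The wrist view shows the square held along column 258, blade end at (258,108), in line with the bare deck and square to the panel, which lies at row 48. I lower to just above the deck.

apply_moves:
  rows:
    - [[0.1,0.1,3,0,0,0,0],[0.1,0.1,6,0,0,0,0],[0.1,0.1,8,0,0,0,0],[0.1,0.1,10,0,0,0,0],[0.1,0.1,11,0,0,0,0],[0.1,0.1,11.4,0,0,0,0],[0.1,0.1,11.4,0,0,0,0],[0.1,0.1,11.4,0,0,0,0],[0.1,0.1,11.4,0,0,0,0]]

```text
time: 13.2
position: [573.7, 13.1, 96.7]
tool_rot: [[-0.257, 0.966, 0.002], [0.966, 0.257, -0.0], [-0.001, 0.002, -1.0]]
contact_force: [-0.2, -0.4, -0.8]
finger_gap: 11.2
grasp_force: 89.3
```

apply_moves:
  rows:
    - [[0,0,0.1,0,0,0,0],[0,0,0.2,0,0,0,0],[0,0,0.2,0,0,0,0],[0,0,0.2,0,0,0,0],[0,0,0.2,0,0,0,0]]

```text
time: 13.62
position: [573.1, 13.3, 93.5]
tool_rot: [[-0.257, 0.966, 0.0], [0.966, 0.257, -0.0], [-0.0, 0.0, -1.0]]
contact_force: [0.8, -0.0, -1.9]
finger_gap: 11.5
grasp_force: 89.3
```

apply_moves:
  rows:
    - [[0,0,0.1,0,0,0,0],[0,0,0.1,0,0,0,0],[0,0,0.1,0,0,0,0],[0,0,0.1,0,0,0,0]]

```text
time: 13.95
position: [573.2, 13.3, 92.9]
tool_rot: [[-0.257, 0.966, 0.001], [0.966, 0.257, -0.0], [-0.0, 0.0, -1.0]]
contact_force: [-2.4, 0.9, 5.8]
finger_gap: 11.0
grasp_force: 90.1
```

apply_moves:
  rows:
    - [[0.2,0,0,0,0,0,0],[0.5,0,0,0,0,0,0],[0.8,0,0,0,0,0,0],[1.1,0,0,0,0,0,0],[1.4,0,0,0,0,0,0],[1.6,0,0,0,0,0,0],[1.8,0,0,0,0,0,0],[1.9,0,0,0,0,0,0],[1.9,0,0,0,0,0,0],[1.9,0,0,0,0,0,0]]

```text
time: 14.78
position: [568.6, 31.8, 92.9]
tool_rot: [[-0.257, 0.966, 0.002], [0.966, 0.257, -0.0], [-0.001, 0.002, -1.0]]
contact_force: [0.4, -3.5, 5.9]
finger_gap: 11.3
grasp_force: 90.2
```

apply_moves:
  rows:
    - [[0.1,0,0,0,0,0,0],[0.2,0,0,0,0,0,0],[0.3,0,0,0,0,0,0],[0.3,0,0,0,0,0,0],[0.3,0,0,0,0,0,0],[0.3,0,0,0,0,0,0]]

```text
time: 15.28
position: [567.9, 34.5, 92.9]
tool_rot: [[-0.257, 0.966, 0.002], [0.966, 0.257, -0.001], [-0.001, 0.002, -1.0]]
contact_force: [1.0, -3.9, 5.3]
finger_gap: 11.3
grasp_force: 90.2
```

apply_moves:
  rows:
    - [[0.05,0,0,0,0,0,0],[0.1,0,0,0,0,0,0],[0.15,0,0,0,0,0,0],[0.15,0,0,0,0,0,0],[0.15,0,0,0,0,0,0]]

```text
time: 15.7
position: [567.6, 35.9, 92.9]
tool_rot: [[-0.257, 0.966, 0.002], [0.966, 0.257, -0.001], [-0.001, 0.002, -1.0]]
contact_force: [1.9, -4.3, 5.8]
finger_gap: 11.5
grasp_force: 90.2
```

apply_moves:
  rows:
    - [[0.05,0,0,0,0,0,0],[0.1,0,0,0,0,0,0],[0.1,0,0,0,0,0,0],[0.1,0,0,0,0,0,0]]

```text
time: 16.03
position: [567.3, 36.8, 92.9]
tool_rot: [[-0.257, 0.966, 0.002], [0.966, 0.257, -0.001], [-0.001, 0.002, -1.0]]
contact_force: [1.3, -5.0, 4.8]
finger_gap: 11.5
grasp_force: 90.2
```

apply_moves:
  rows:
    - [[0.05,0,0,0,0,0,0],[0.1,0,0,0,0,0,0],[0.1,0,0,0,0,0,0],[0.1,0,0,0,0,0,0]]

```text
time: 16.37
position: [567.2, 37.3, 92.9]
tool_rot: [[-0.257, 0.966, 0.002], [0.966, 0.257, -0.002], [-0.002, 0.002, -1.0]]
contact_force: [2.5, -8.3, 4.9]
finger_gap: 11.2
grasp_force: 90.1
```

```bash
cat > chk.py <<'E'
from h import *
s=robot.get_state();P=cloud('scene',robot.read_camera('scene')[1])
e=np.array([.9665,.2565,0]);f=np.array([-.2565,.9665,0]);C=P-[571,20,0];cx=C@e;cy=C@f;cz=P[...,2]
for a,b in((-130,-70),(50,130),(-130,130)):
    m=(cx>a)&(cx<b)&(cy>70)&(cy<100)&(cz>45)&(cz<98)
    A=np.c_[cx[m],cz[m]-15,np.ones(m.sum())];k=np.linalg.lstsq(A,cy[m],rcond=None)[0];r=abs(cy[m]-A@k)<4;k=np.linalg.lstsq(A[r],cy[m][r],rcond=None)[0]
    print('panel lean',k,r.sum())
C=s['position']-[571,20,0];print(s['position'],'outer cy',C@f+69,'Fpush',s['contact_force']@f,s['contact_force']@e,'Fz',s['contact_force'][2],'torque',s['ft_torque'],s['tool_rot'][2],s['time'])
E
python3 chk.py
```

```text
panel lean [-4.58643879e-03 -4.77570510e-03  8.38011714e+01] 310
panel lean [-3.60099710e-04  1.20379249e-02  8.31731553e+01] 462
panel lean [-7.93450948e-04  3.83130419e-03  8.36882768e+01] 907
[567.18313505  37.30986982  92.93163607] outer cy 86.70901504047198 Fpush -8.665564909840857 0.2488602151206237 Fz 4.938377940980779 torque [-1.25173724 -0.2168848   0.06080171] [-0.00219143  0.0017119  -0.99999613] 16.3667
```

The panel now measures upright to within about 0.5 degrees and the push force is rising at its foot. I'll press firmly in and down.

apply_moves:
  rows:
    - [[0.05,0,0.05,0,0,0,0],[0.1,0,0.1,0,0,0,0],[0.1,0,0.1,0,0,0,0],[0.1,0,0.1,0,0,0,0],[0.1,0,0.1,0,0,0,0],[0.1,0,0.1,0,0,0,0]]

```text
time: 16.92
position: [567.2, 37.4, 92.9]
tool_rot: [[-0.257, 0.966, 0.003], [0.966, 0.257, -0.003], [-0.004, 0.002, -1.0]]
contact_force: [-1.9, -13.7, 13.4]
finger_gap: 11.2
grasp_force: 91.2
```

```bash
python3 chk.py
```

```text
panel lean [-2.81886803e-03 -5.14751052e-03  8.40547872e+01] 312
panel lean [5.01228092e-04 7.66832015e-03 8.34302684e+01] 461
panel lean [-5.46194344e-04  1.85085369e-03  8.38733246e+01] 906
[567.18853102  37.42943357  92.89992147] outer cy 86.82318933785356 Fpush -12.757152669428601 -5.388920673257305 Fz 13.415983368545707 torque [-2.13991459  0.33255127 -0.00627444] [-0.0038037   0.002011   -0.99999074] 16.9167
```

apply_moves:
  rows:
    - [[0.05,0,0,0,0,0,0],[0.05,0,0,0,0,0,0],[0.05,0,0,0,0,0,0],[0.05,0,0,0,0,0,0],[0.05,0,0,0,0,0,0],[0.05,0,0,0,0,0,0],[0.05,0,0,0,0,0,0],[0.05,0,0,0,0,0,0],[0.05,0,0,0,0,0,0],[0.05,0,0,0,0,0,0]]

```text
time: 17.8
position: [567.2, 37.5, 92.9]
tool_rot: [[-0.257, 0.966, 0.003], [0.966, 0.257, -0.004], [-0.005, 0.002, -1.0]]
contact_force: [-1.1, -15.5, 12.2]
finger_gap: 11.2
grasp_force: 91.1
```

```bash
python3 chk.py; python3 - <<'E'
from h import *
s=robot.get_state();p,d=robot.read_camera('wrist');cv2.imwrite('pics/w4.png',p[:,:,::-1])
W=cloud('wrist',d,s);L=(W-s['position'])@s['tool_rot']
B=(L[...,2]>0)&(L[...,2]<80)&(abs(L[...,1])<8)&(L[...,0]>50)&(L[...,0]<66)&(d>0);q=L[B]
print('blade side tilt',np.polyfit(q[:,2],q[:,1],1),B.sum())
B=(L[...,2]>48)&(L[...,2]<72)&(abs(L[...,1])<6)&(L[...,0]>14)&(L[...,0]<46)&(d>0);q=L[B];print('stock top z vs x',B.sum(),np.polyfit(q[:,0],q[:,2],1) if B.sum()>10 else '')
P=cloud('top',robot.read_camera('top')[1]);m=(np.hypot(P[...,0]-440,P[...,1]-230)<50)&(P[...,2]>30)&(P[...,2]<70);print('jar',P[m].mean(0),m.sum(),np.percentile(P[m][:,2],[10,50,90]))
E
```

```text
panel lean [-5.36632123e-03  1.16068410e-02  8.30390101e+01] 314
panel lean [1.78719429e-03 4.75293027e-03 8.35770733e+01] 467
panel lean [-1.13770248e-03  5.60794103e-03  8.37885870e+01] 916
[567.18046289  37.53941404  92.8855648 ] outer cy 86.9315549335499 Fpush -14.645135687637291 -5.056129315665132 Fz 12.163922553079138 torque [-2.48564039  0.22704212  0.02997914] [-0.00451632  0.00215764 -0.99998747] 17.8
blade side tilt [  0.45515493 -27.86259232] 456
stock top z vs x 1180 [-7.50643530e-04  5.92905791e+01]
jar [438.81103156 230.24650774  54.02348901] 181 [50.55789971 54.72036704 58.12012225]
```

View pics/w4.png

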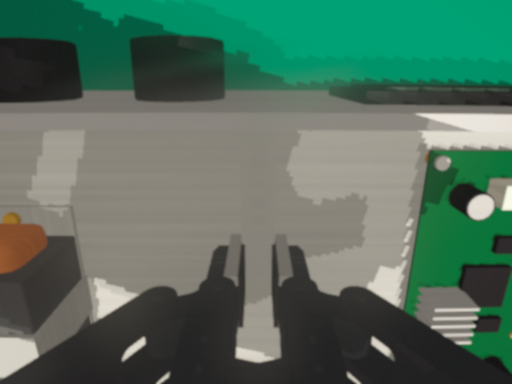

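The wrist view shows the stock along column 258, lying flat (tilt under 0.3 degrees), with the blade against the panel at row 110. The pushes hold steady at about 15 N in and 12 N down, so I hand in.

```bash
python3 -c "
from rig import robot
print(robot.job_done())"
```

```text
the job is handed in; nothing more can be done
None
```

I handed the job in with the jar upright on the bench and the square still gripped and pressed into the corner at about 15 N in and 12 N down. By camera the panel measured upright within about half a degree; the judge returned no result.

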